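# Release a mount clamp and wedge its bar open

### The arm

A 6-joint arm with a two-finger parallel gripper is mounted at the origin on the work surface. World frame = base frame: x ahead of the robot, y to its left, z up, the work surface at z = 0. Lengths are in m, angles in degrees, forces in N, time in s.
With the tool pointing down it reaches from about 0.35 to 0.875 m from the base axis. Payload 4.2 kg.
Tool frame: the origin (TCP) lies midway between the tips of the shut fingers; the grasp point (between the pads) lies 19 mm behind it; z points along the fingers, y is the direction in which the jaws open and shut (so a half turn about z gives the same grasp; the last joint's range is limited). The gripper opens to 87 mm and grips with 3 to 60 N. Pads are 19 mm wide; open, the fingers measure 117 mm over their backs; the gripper's body (75 mm by 190 mm) begins 51 mm behind the grasp point.
Start: joints at [84.603, 22.042, 0.453, 0, -68.411, -14.817], TCP at [0.216, 0.586, 0.223] pointing down, gripper open.
Joint ranges: [-179.83, 179.83], [-69.29, 118.12], [-61.27, 80.66], [-181.25, 117.63], [-171.15, -9.14], [-177.46, 177.46]. Speed limits (degrees/s): [159.86, 159.86, 180, 180, 180, 180].

### API

Orientations are given as a 3x3 rotation matrix whose columns are the frame's x, y, z axes.
In Python, from station import r gives the robot as it stands.
- The arm moves only by the tool play_rows, never from a script. Its argument "commands" is a list that holds one entry, the list of rows, each a list of 7 numbers: the shift along the world's x, y, z in m, then the turn, a rotation vector about the world's x, y, z in rad, then the closure, from 0 (fully open) to 1 (shut). A call has 1 to 5 rows; each row is the pose to reach, as a shift and turn from the pose commanded when the call began; what a row does not reach only later rows make up. A row lasts 1/10 s, in which the tool goes at most 50 mm and 8.59 degrees, less where a joint would pass 70% of its speed; a pose out of reach is approached as far as the arm can. A call with a gripper value outside its range is refused whole. The fingers move at their own pace and stop on an object; the grip force is fixed at half the most. Time passes only in rows, so rows that repeat a pose let the fingers close. It gives the time, the measured TCP pose, the force and the opening at its end, in the units of the state.
- r.sense(): the state, without advancing time (a new reading comes with each control period).
- r.capture(name): name is "scene" or "side" or "wrist"; returns a dict with "image" (400x640x3 uint8, red, green, blue), "range_z" (400x640 float32, m along the optical axis (not along the pixel's ray), 0 where there is no reading), "intrinsics" (3x3 intrinsics, pixels), "k1" (the pictures are not rectified: a ray, as slopes to the right and down, at radius r is drawn at 1 + k1 r^2 times it, then the intrinsics apply), "extrinsics" (4x4, takes a point from camera to world coordinates); the wrist camera has in their place "mount" (4x4, takes a point from camera to tool coordinates, whose origin is the TCP and whose axes are the flange's). Camera axes: x right, y up, looking along -z (the intrinsics and any distortion apply to the point x, -y, -z); pixel columns grow to the right and rows downward; lengths in m; the calibration is good to about 2 mm. A picture is of the moment at which its call begins: read the wrist's pose just before it.
- r.finish_job(): hands the job in, once; it reports no verdict.
The state is a dict: "time_s": time; "joints": joint angles; "joint_velocities": joint speeds; "effort": joint torques, N m; "tcp_pos": TCP position; "ee_rot": TCP orientation; "wrist_force": force on the tool from outside, world axes, zero at the start; "moment": the same for the moment, N m; "gripper_width": opening from 0.0 (shut) to 1.0 (fully open).
Only numpy, scipy, OpenCV 4.12 (cv2) and the standard library are available. Lean on these libraries where they do the work, as an engineer would, in place of code of your own. Each camera call takes 0.05 s, during which the arm holds its last target. There are 200 camera calls.

### The job

On the mount-board clamp, turn the black latch knob clockwise until it clicks over past its detent to its stop, so that the latch tongue no longer covers the aluminium bar. Then pick up the wooden wedge, stand it flat on the clamp's bed and push its thin end from the robot's side under the free (right-hand) end of the bar until the bar just lifts, with its lower front edge about 4 mm higher than at rest, and finish while still gripping the wedge there, with nothing but the wedge carrying the bar. Leave the other things on the table where they are.

Things in the scene. Friction and masses are not known exactly. Their poses are not given: they have to be found in the camera images.
- bed: Fixed plywood bed of the clamp, x -170 to 100, y -60 to 310, 15 mm thick. Origin at table height (bed underside), below the resting bar's lower front edge, mid wedge lane; bed top z = 15 mm. x: away from the robot, across the bar; y: along the bar to its hinge; z up. Wedge lane: along +x at y = 0; under the bar it is free from y -30 to 40 mm. A tape roll stands near x -95, y 200 mm.
- bar: Aluminium clamp bar, at bed x 0 to 40, y -30 (free end) to 255 mm, 14 mm thick, 0.6 kg, hinged at its left end about bed x. Origin on the hinge axis, bed (0, 268, 30) mm. At rest its underside is 8 mm and its top 22 mm above the bed top; a small foot under it at y 45 to 61 mm is out of the lane. It weighs 3 to 4 N on a wedge; pushing takes 3 to 8 N.
- bar_edge (a point): Point on the bar's lower front edge in the middle of the lane, moving with the bar. At rest 8 mm above the bed top (23 mm above the bed's origin).
- latch_grip (a point): On the knob's vertical axis, at bed (66, 60), 51 mm above the bed top: mid-height of the black grip, 44 x 14 mm, 38 mm tall (from 29.5 to 67.5 mm above the bed top). At latch angle 0 its 44 mm length lies along bed x (fingers close along bed y). Below it a steel tongue, 7 mm thick, 14 wide, reaches 48 mm from the axis to bed -x, over the bar.
- latch (a joint): Angle of the latch knob: 0 = locked, grows clockwise seen from above, stop at 1.3 rad. A spring detent with its crest at 0.65 rad resists at first (about 0.1 N m); past the crest it drives the knob on to near the stop (about 1.23 if let go early). The tongue is clear of the bar from 1.15 rad.
- wedge_grip (a point): Centre of the grip block (34 long x 28 wide x 40 mm tall) at the thick end of the loose 60 g wooden wedge, 20 mm above its underside. Along the wedge's own +x the ramp, 28 wide, falls evenly from 19 mm at the block to 3 mm at the tip, 97 mm from this point (1 mm per 5 mm). The bar starts to lift with the tip 25 mm past its front edge, then 1 mm per 5 mm.
- block: Bystander: plain rectangular wood offcut 70 x 35 x 22 mm (same wood as the wedge, no ramp). Origin: centre of its underside.
- tin: Bystander: small paint can, 56 mm diameter, 60 mm tall. Origin: centre of its underside.
- tape: Bystander: roll of paper tape on the bed, 72 mm outside diameter, 24 mm tall. Origin: centre of its underside.
- paintjar: Bystander: paint jar, 60 mm diameter, 75 mm tall, near the robot on its right. Origin: centre of its underside.
Things that resemble listed ones, but are neither listed nor needed, are in the scene too. What is shaped like the part that bears wedge_grip but pink or yellow is not meant.

How it is judged:
By the outcome, as a careful person would: the job done as asked, in the order asked, and still so for the second after the job is handed in, while the arm keeps its last pose, push and grip.
It also fails if it takes over 54 s, if anything falls off the work surface, if the arm or the gripper's body presses on something with over 40 N, if the wrist force passes 120 N, or if a joint passes its speed limit or range.

## Working session

There is one attempt and no reset: what is moved stays moved. The work goes in short steps, Python scripts to look and compute and a tool call to move; the robot and the scene stay as the last step left them, time stands still between calls to the robot, and variables do not carry over. Pictures are saved under pics/ and viewed, about 8 in all and at most 12, crops included, and the job is handed in when it is done.

Besides the shell and the picture viewer there is one more tool, called after "Emit:" by a JSON object that holds its "name" and its "arguments", one argument or row to a line. play_rows: Moves the arm, as the interface text tells. Its arguments: {"type":"object","properties":{"commands":{"type":"array","items":{"type":"array","items":{"type":"array","items":{"type":"number"}}}}},"required":["commands"]}

```bash
mkdir -p pics; ls; python3 - <<'E'
from station import r
import cv2,numpy as np,pickle
s=r.sense();print({k:np.round(v,3).tolist() for k,v in s.items()})
d={}
for n in("scene","side","wrist"):
    c=r.capture(n);d[n]=c;print(n,c["intrinsics"].tolist(),c["k1"],np.round(c.get("extrinsics",c.get("mount")),3).tolist())
pickle.dump(d,open("c0.pkl","wb"))
cv2.imwrite("pics/scene.png",d["scene"]["image"][...,::-1])
cv2.imwrite("pics/side.png",d["side"]["image"][...,::-1])
E
```

```text
pics
{'time_s': 0.0, 'joints': [84.603, 22.091, 0.38, -0.031, -68.41, -14.818], 'joint_velocities': [-0.043, -0.0, -0.022, -0.014, -0.045, 0.037], 'effort': [0.0, -39.066, 18.74, 4.22, 0.011, -0.0], 'tcp_pos': [0.216, 0.586, 0.221], 'ee_rot': [[0.938, -0.346, -0.001], [-0.346, -0.938, -0.002], [0.0, 0.002, -1.0]], 'wrist_force': [-0.293, -0.236, 0.147], 'moment': [-0.021, -0.005, 0.042], 'gripper_width': 0.998}
scene [[363.4189121696395, 0.0, 323.0743731787821], [0.0, 363.4189121696395, 193.60881247810642], [0.0, 0.0, 1.0]] -0.0043796597535029945 [[0.262, -0.544, 0.797, 1.238], [0.965, 0.157, -0.21, -0.198], [-0.01, 0.824, 0.566, 0.546], [0.0, 0.0, 0.0, 1.0]]
side [[361.4541192320685, 0.0, 322.75491945040756], [0.0, 361.4541192320685, 195.6962527315039], [0.0, 0.0, 1.0]] -0.030449735174190595 [[0.958, 0.158, -0.241, 0.323], [-0.288, 0.576, -0.765, -0.756], [0.018, 0.802, 0.597, 0.63], [0.0, 0.0, 0.0, 1.0]]
wrist [[280.4973832990679, 0.0, 317.9779385514083], [0.0, 280.4973832990679, 203.17316477215587], [0.0, 0.0, 1.0]] -0.041896055315846524 [[-0.001, 0.959, 0.283, 0.079], [1.0, 0.001, -0.0, -0.001], [-0.0, 0.283, -0.959, -0.163], [0.0, 0.0, 0.0, 1.0]]
```

View pics/scene.png

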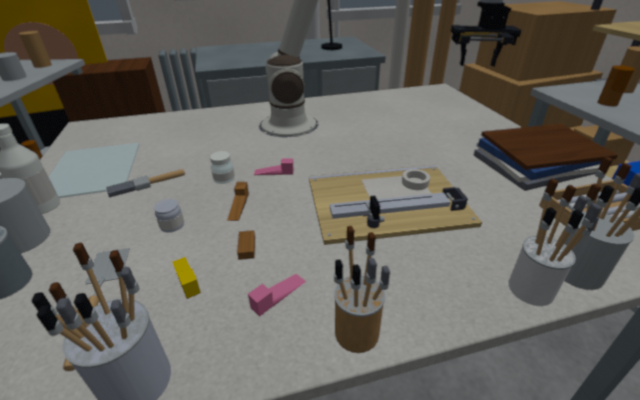

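View pics/side.png

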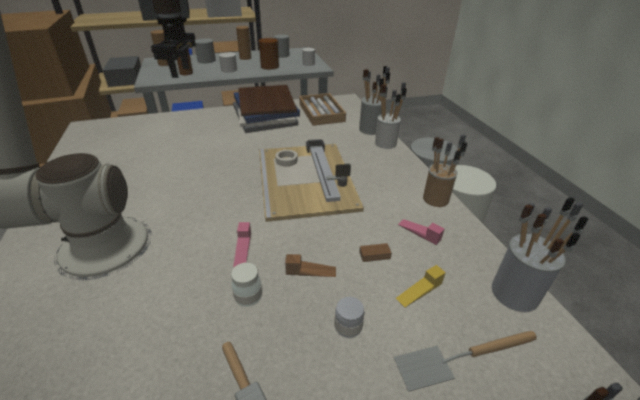

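The scene view shows the bed at about (310–475, 170–235), with the bar and the black knob at (375, 208). In the side view the bed is at (260–360, 145–220), with the knob at (342, 172).

Wedge candidates:
- **Brown with ramp and grip block:** scene (238, 200), side (310, 267).
- **Plain brown block without ramp:** scene (247, 244), side (376, 252).
- **Pink and yellow wedge shapes:** excluded by the task.

The first fits the description, so I'll enlarge it to confirm and measure it.

```bash
cat > h.py <<'E'
import numpy as np,cv2
def ray(c,uv,T=None):
    K=c["intrinsics"];k=c["k1"];T=c.get("extrinsics") if T is None else T
    d=(np.atleast_2d(uv).astype(float)-[K[0,2],K[1,2]])/[K[0,0],K[1,1]]
    p=d.copy()
    for _ in range(8): p=d/(1+k*(p**2).sum(1,keepdims=True))
    R=np.c_[p[:,0],-p[:,1],-np.ones(len(p))]
    return T[:3,3],R@T[:3,:3].T
def plane(c,uv,z,T=None):
    o,R=ray(c,uv,T);return o+R*((z-o[2])/R[:,2])[:,None]
def cloud(c,T=None):   # world point per pixel, HxWx3
    v,u=np.mgrid[0:400,0:640]; o,R=ray(c,np.c_[u.ravel(),v.ravel()],T)
    return (o+R*c["range_z"].reshape(-1,1)).reshape(400,640,3)
def wristT(s,c):
    T=np.eye(4);T[:3,:3]=s["ee_rot"];T[:3,3]=s["tcp_pos"];return T@c["mount"]
E
python3 - <<'E'
import pickle,cv2,numpy as np
from h import *
d=pickle.load(open("c0.pkl","rb"))
a,b=d["scene"],d["side"]
up=lambda im,x,y,w,h,W,H:cv2.resize(im[y:y+h,x:x+w],(W,H),interpolation=cv2.INTER_CUBIC)
m=np.hstack([np.vstack([up(a["image"],205,160,80,60,400,300),up(a["image"],300,160,180,80,400,178)]),np.vstack([up(b["image"],270,230,80,60,400,300),up(b["image"],250,130,120,100,400,178)])])
cv2.imwrite("pics/m1.png",m[...,::-1])
for n,box in(("scene",(225,178,255,225)),("side",(280,250,340,282))):
    c=d[n];P=cloud(c);hsv=cv2.cvtColor(c["image"],cv2.COLOR_RGB2HSV);x0,y0,x1,y1=box
    M=np.zeros((400,640),bool);M[y0:y1,x0:x1]=True
    M&=(hsv[...,0]<20)&(hsv[...,1]>120)&(c["range_z"]>0)
    Q=P[M];print(n,M.sum(),Q.min(0).round(3),Q.max(0).round(3))
    top=Q[Q[:,2]>.033];print(" top",len(top),np.median(top,0).round(4),top.min(0).round(3),top.max(0).round(3))
    (cx,cy),wh,ang=cv2.minAreaRect((Q[:,:2]*1000).astype(np.float32));print(" rect",cx,cy,wh,ang)
    # bed
    B=(P[...,2]>.009)&(P[...,2]<.022)&(hsv[...,1]>70)&(hsv[...,0]<30)&(c["range_z"]>0)
    B=B.astype(np.uint8);n_,L,st,_=cv2.connectedComponentsWithStats(B);i=1+st[1:,4].argmax();Q=P[L==i]
    r=cv2.minAreaRect((Q[:,:2]*1000).astype(np.float32));print(" bed",st[i],np.median(Q[:,2]),r,cv2.boxPoints(r).round(1).tolist())
    k=(hsv[...,2]<60)&(P[...,2]>.05)&(P[...,2]<.09)&(P[...,0]>.3)&(P[...,0]<.9)
    k=k.astype(np.uint8);n_,L,st,_=cv2.connectedComponentsWithStats(k)
    for i in range(1,n_):
        if st[i,4]>15:Q=P[L==i];print(" dark",st[i],np.median(Q,0).round(3),Q.min(0).round(3),Q.max(0).round(3))
E
```

```text
scene 403 [ 0.418 -0.242  0.003] [ 0.524 -0.189  0.044]
 top 88 [ 0.4409 -0.2032  0.041 ] [ 0.418 -0.218  0.033] [ 0.45  -0.189  0.044]
 rect 472.0440979003906 -216.05703735351562 (27.410629272460938, 106.07950592041016) 70.6715087890625
 bed [ 310  171  171   72 4663] 0.0162428398016079 ((559.1627197265625, 149.39183044433594), (366.9220275878906, 255.80056762695312), 83.7794189453125) [[412.1000061035156, -19.100000381469727], [666.4000244140625, -46.79999923706055], [706.2000122070312, 317.8999938964844], [451.8999938964844, 345.6000061035156]]
 dark [ 479  133  127   46 1248] [0.608 0.516 0.067] [0.406 0.496 0.05 ] [0.625 0.747 0.086]
 dark [607 154  11   5  34] [0.624 0.756 0.081] [0.622 0.734 0.073] [0.628 0.767 0.085]
 dark [370 196  11  23 174] [0.656 0.071 0.073] [0.625 0.067 0.05 ] [0.668 0.081 0.085]
side 14 [ 0.436 -0.234  0.008] [ 0.499 -0.198  0.04 ]
 top 6 [ 0.4393 -0.2077  0.0388] [ 0.436 -0.216  0.037] [ 0.442 -0.198  0.04 ]
 rect 466.172119140625 -218.08184814453125 (19.706026077270508, 62.339073181152344) 68.32905578613281
 bed [ 265  148   98   71 2599] 0.014179436251062882 ((559.4127197265625, 146.6469268798828), (367.73486328125, 251.4711151123047), 83.24600982666016) [[412.8999938964844, -21.200000762939453], [662.7000122070312, -50.70000076293945], [705.9000244140625, 314.5], [456.20001220703125, 344.0]]
 dark [257  32   5   7  26] [0.651 1.737 0.072] [0.638 1.72  0.05 ] [0.664 1.747 0.088]
 dark [209  48   5   9  33] [0.335 1.412 0.069] [0.321 1.393 0.05 ] [0.347 1.435 0.089]
 dark [261  54  17   9 119] [0.625 1.204 0.071] [0.585 1.189 0.052] [0.673 1.235 0.089]
 dark [242 109  57  13 382] [0.511 0.506 0.065] [0.406 0.491 0.05 ] [0.617 0.52  0.085]
 dark [336 165  14  11 132] [0.643 0.07  0.067] [0.622 0.065 0.05 ] [0.662 0.077 0.083]
```

View pics/m1.png

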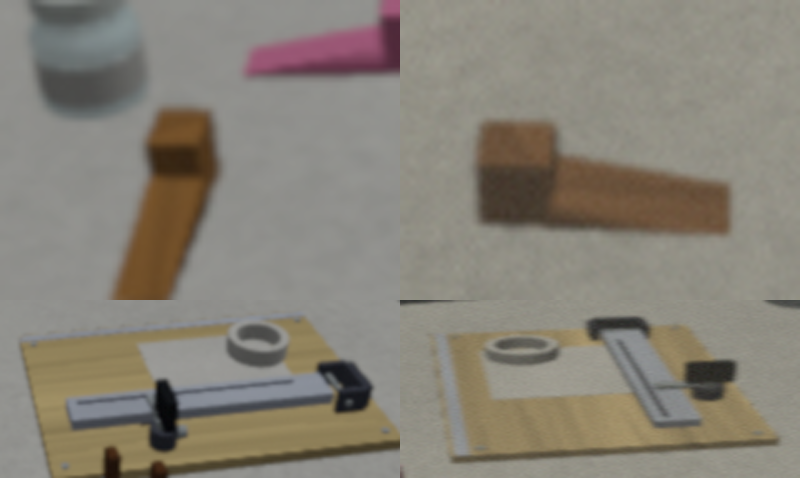

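The crops confirm it: the brown piece with the square block and falling ramp is the wedge, with its block near world (0.437, -0.203) and its ramp pointing at about -19.5°. The bed frame from the far corners is yaw -6.5° with origin at (0.572, 0.022), which puts the knob at about (0.644, 0.074). I'll move above the knob.

Emit:
{"name": "play_rows", "arguments": {
  "commands": [
    [[0.02,-0.024,0,0,0,0.02,0],[0.05,-0.06,0,0,0,0.05,0],[0.08,-0.096,0,0,0,0.08,0],[0.11,-0.132,0,0,0,0.11,0],[0.14,-0.168,0,0,0,0.14,0]]
  ]
}}

```text
time_s: 0.65
tcp_pos: [0.3566, 0.4168, 0.2223]
ee_rot: [[0.978, -0.209, -0.0], [-0.209, -0.978, -0.0], [-0.0, 0.0, -1.0]]
wrist_force: [1.4, 0.2, 0.6]
gripper_width: 1.001
```

Emit:
{"name": "play_rows", "arguments": {
  "commands": [
    [[0.03,-0.036,0,0,0,0.02,0],[0.06,-0.072,0,0,0,0.04,0],[0.09,-0.108,0,0,0,0.06,0],[0.12,-0.144,-0.01,0,0,0.08,0],[0.15,-0.18,-0.02,0,0,0.099,0]]
  ]
}}

```text
time_s: 1.15
tcp_pos: [0.5069, 0.237, 0.2025]
ee_rot: [[0.994, -0.113, 0.001], [-0.113, -0.994, 0.001], [0.0, -0.001, -1.0]]
wrist_force: [-0.0, 0.9, 0.1]
gripper_width: 0.998
```

Emit:
{"name": "play_rows", "arguments": {
  "commands": [
    [[0.03,-0.036,-0.01,0,0,0,0],[0.06,-0.072,-0.02,0,0,0,0],[0.09,-0.108,-0.03,0,0,0,0],[0.115,-0.14,-0.04,0,0,0,0],[0.138,-0.164,-0.04,0,0,0,0]]
  ]
}}

```text
time_s: 1.65
tcp_pos: [0.6437, 0.072, 0.1601]
ee_rot: [[0.993, -0.115, -0.004], [-0.115, -0.993, -0.001], [-0.004, 0.002, -1.0]]
wrist_force: [0.1, -0.3, -0.3]
gripper_width: 0.999
```

```bash
python3 - <<'E'
from station import r
import pickle
from h import *
s=r.sense();c=r.capture("wrist");pickle.dump((s,c),open("w1.pkl","wb"))
T=wristT(s,c);P=cloud(c,T);hsv=cv2.cvtColor(c["image"],cv2.COLOR_RGB2HSV)
k=(hsv[...,2]<90)&(P[...,2]>.074)&(P[...,2]<.092)&(np.abs(P[...,0]-.645)<.05)&(np.abs(P[...,1]-.074)<.05)
n,L,st,cc=cv2.connectedComponentsWithStats(k.astype(np.uint8));i=1+st[1:,4].argmax();uv=np.argwhere(L==i)[:,::-1]
q=plane(c,uv,.0825,T);R=cv2.minAreaRect((q[:,:2]*1000).astype(np.float32));print(st[i],R,np.median(P[L==i],0))
# bar top z~37mm
b=(np.abs(P[...,2]-.037)<.004)&(hsv[...,1]<60);n,L,st,cc=cv2.connectedComponentsWithStats(b.astype(np.uint8));i=1+st[1:,4].argmax()
R=cv2.minAreaRect((P[L==i][:,:2]*1000).astype(np.float32));print("bar",st[i],R,np.median(P[L==i][:,2]))
cv2.imwrite("pics/w1.png",c["image"][...,::-1])
E
```

```text
[305 186  16  47 697] ((646.1168823242188, 76.92073059082031), (13.420291900634766, 43.48505401611328), 83.4585952758789) [0.64774075 0.07646294 0.08278557]
bar [ 138  220  259   36 7311] ((604.1797485351562, 134.27737426757812), (285.3722229003906, 41.98363494873047), 83.53729248046875) 0.03760660433371199
```

View pics/w1.png

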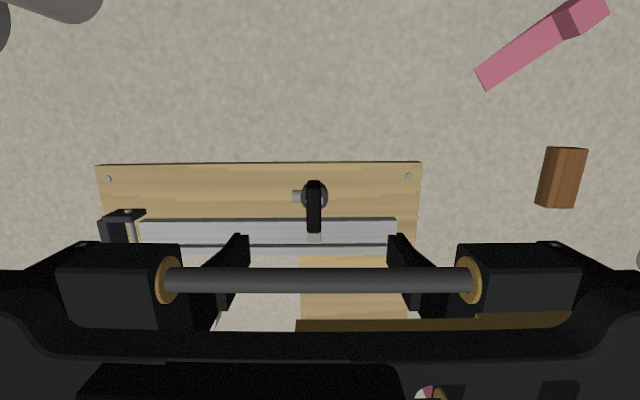

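The wrist view shows the knob at (314, 207) with its length along bed x, between the open fingers. It measures (0.646, 0.077) at yaw -6.5°, and the refined bed origin is about (0.5725, 0.0245). I'll descend and grip.

Emit:
{"name": "play_rows", "arguments": {
  "commands": [
    [[0.001,0.003,-0.03,0,0,0,0],[0.002,0.0045,-0.06,0,0,0,0.3],[0.002,0.0045,-0.085,0,0,0,0.4],[0.002,0.0045,-0.103,0,0,0,0.4],[0.002,0.0045,-0.11,0,0,0,0.4]]
  ]
}}

```text
time_s: 2.2
tcp_pos: [0.6443, 0.0787, 0.0499]
ee_rot: [[0.993, -0.114, -0.005], [-0.114, -0.993, -0.001], [-0.004, 0.002, -1.0]]
wrist_force: [0.3, -0.2, -0.7]
gripper_width: 0.725
```

Emit:
{"name": "play_rows", "arguments": {
  "commands": [
    [[0,0,0,0,0,0,1],[0,0,0,0,0,0,1],[0,0,0,0,0,0,1],[0,0,0,0,0,0,1],[0,0,0,0,0,0,1]]
  ]
}}

```text
time_s: 2.7
tcp_pos: [0.6463, 0.0791, 0.0534]
ee_rot: [[0.994, -0.114, 0.001], [-0.114, -0.994, 0.001], [0.001, -0.001, -1.0]]
wrist_force: [1.0, 0.7, 0.1]
gripper_width: 0.261
```

Emit:
{"name": "play_rows", "arguments": {
  "commands": [
    [[0,0,0,0,0,0,1],[0,0,0,0,0,0,1],[0,0,0,0,0,0,1],[0,0,0,0,0,0,1]]
  ]
}}

```text
time_s: 3.1
tcp_pos: [0.6457, 0.0761, 0.0533]
ee_rot: [[0.994, -0.114, -0.001], [-0.114, -0.993, -0.004], [-0.001, 0.004, -1.0]]
wrist_force: [0.2, -8.1, 2.0]
gripper_width: 0.159
```

Gripped (13.8 mm). Now I'll turn clockwise, relieving the side force.

Emit:
{"name": "play_rows", "arguments": {
  "commands": [
    [[0,-0.002,0,0,0,-0.08,1],[0,-0.003,0,0,0,-0.18,1],[0,-0.003,0,0,0,-0.28,1],[0,-0.003,0,0,0,-0.38,1],[0,-0.003,0,0,0,-0.48,1]]
  ]
}}

```text
time_s: 3.6
tcp_pos: [0.6453, 0.0748, 0.0533]
ee_rot: [[0.827, -0.563, -0.002], [-0.563, -0.827, -0.002], [-0.0, 0.002, -1.0]]
wrist_force: [-1.3, -3.8, 3.5]
gripper_width: 0.157
```

Emit:
{"name": "play_rows", "arguments": {
  "commands": [
    [[0,-0.001,0,0,0,-0.11,1],[0,-0.001,0,0,0,-0.22,1],[0,-0.001,0,0,0,-0.33,1],[0,-0.001,0,0,0,-0.44,1],[0,-0.001,0,0,0,-0.55,1]]
  ]
}}

```text
time_s: 4.1
tcp_pos: [0.6443, 0.0738, 0.0533]
ee_rot: [[0.41, -0.912, -0.004], [-0.912, -0.41, -0.002], [0.0, 0.004, -1.0]]
wrist_force: [-4.3, -2.9, 5.1]
gripper_width: 0.158
```

Emit:
{"name": "play_rows", "arguments": {
  "commands": [
    [[0,0,0,0,0,-0.1,1],[0,0,0,0,0,-0.2,1],[0,0,0,0,0,-0.26,1],[0,0,0,0,0,-0.28,1],[0,0,0,0,0,-0.28,1]]
  ]
}}

```text
time_s: 4.6
tcp_pos: [0.6436, 0.0736, 0.0532]
ee_rot: [[0.148, -0.989, -0.005], [-0.989, -0.148, -0.003], [0.002, 0.005, -1.0]]
wrist_force: [-4.9, -2.6, 5.7]
gripper_width: 0.154
```

```bash
python3 - <<'E'
from station import r
import numpy as np
s=r.sense();print({k:np.round(v,3).tolist() for k,v in s.items()});R=np.array(s["ee_rot"]);print(np.degrees(np.arctan2(R[1,0],R[0,0])))
E
```

```text
{'time_s': 4.6, 'joints': [20.823, 33.137, -7.388, 0.048, -49.804, -12.361], 'joint_velocities': [0.002, 0.052, 0.065, 0.03, 0.028, 0.542], 'effort': [0.739, -41.813, 16.87, 3.012, 1.708, -0.515], 'tcp_pos': [0.644, 0.074, 0.053], 'ee_rot': [[0.148, -0.989, -0.005], [-0.989, -0.148, -0.003], [0.002, 0.005, -1.0]], 'wrist_force': [-4.899, -2.62, 5.658], 'moment': [-0.633, 1.531, 0.496], 'gripper_width': 0.154}
-81.50629601343064
```

Yaw change is 75° = 1.31 rad, so the knob is at the stop. I'll release, rise, and look.

Emit:
{"name": "play_rows", "arguments": {
  "commands": [
    [[0,0,0,0,0,0,0.5],[0,0,0,0,0,0,0.5],[0,0,0,0,0,0,0.5],[0,0,0.005,0,0,0,0.5],[0,0,0.02,0,0,0,0.5]]
  ]
}}

```text
time_s: 5.1
tcp_pos: [0.645, 0.0749, 0.0713]
ee_rot: [[0.146, -0.989, -0.003], [-0.989, -0.146, -0.001], [0.0, 0.003, -1.0]]
wrist_force: [0.1, -0.6, -0.4]
gripper_width: 0.474
```

Emit:
{"name": "play_rows", "arguments": {
  "commands": [
    [[0,0,0.04,0,0,0,0.5],[-0.01,-0.01,0.08,0,0,0.05,0.3],[-0.03,-0.04,0.1,0,0,0.18,0],[-0.05,-0.08,0.1,0,0,0.32,0],[-0.07,-0.12,0.1,0,0,0.46,0]]
  ]
}}

```text
time_s: 5.6
tcp_pos: [0.5759, -0.0455, 0.1741]
ee_rot: [[0.576, -0.817, 0.003], [-0.817, -0.576, 0.001], [0.001, -0.003, -1.0]]
wrist_force: [-0.1, -1.2, -0.9]
gripper_width: 0.774
```

Emit:
{"name": "play_rows", "arguments": {
  "commands": [
    [[-0.025,-0.03,0,0,0,0.14,0],[-0.05,-0.06,0,0,0,0.28,0],[-0.075,-0.09,0,0,0,0.42,0],[-0.1,-0.12,0,0,0,0.54,0],[-0.125,-0.15,0,0,0,0.63,0]]
  ]
}}

```text
time_s: 6.1
tcp_pos: [0.4502, -0.196, 0.1732]
ee_rot: [[0.946, -0.323, 0.001], [-0.323, -0.946, -0.0], [0.001, -0.0, -1.0]]
wrist_force: [0.8, -0.1, 0.9]
gripper_width: 0.998
```

```bash
cat > look.py <<'E'
from station import r
import pickle
from h import *
s=r.sense();c=r.capture("wrist");a=r.capture("scene");b=r.capture("side")
print(s["tcp_pos"],np.degrees(np.arctan2(s["ee_rot"][1][0],s["ee_rot"][0][0])))
up=lambda im,x,y,w,h,W,H:cv2.resize(im[y:y+h,x:x+w],(W,H),interpolation=cv2.INTER_CUBIC)
m=np.vstack([up(c["image"],0,0,640,400,560,350),np.hstack([up(a["image"],300,155,180,85,280,132),up(b["image"],250,130,120,100,280,132)])])
pickle.dump((s,c,a,b),open("w2.pkl","wb"));cv2.imwrite("pics/w2.png",m[...,::-1])
T=wristT(s,c);P=cloud(c,T);hsv=cv2.cvtColor(c["image"],cv2.COLOR_RGB2HSV)
k=(hsv[...,0]<20)&(hsv[...,1]>110)&(P[...,2]>-.01)&(P[...,2]<.05)&(abs(P[...,0]-.47)<.09)&(abs(P[...,1]+.21)<.07)
def rect(M,z):
    n,L,st,_=cv2.connectedComponentsWithStats(M.astype(np.uint8));i=1+st[1:,4].argmax();uv=np.argwhere(L==i)[:,::-1]
    q=plane(c,uv,z,T) if z is not None else P[L==i]
    print(st[i],cv2.minAreaRect((q[:,:2]*1000).astype(np.float32)),np.median(P[L==i],0).round(4))
rect(k,None);rect(k&(P[...,2]>.035),.04)
E
python3 look.py
```

```text
[ 0.45016323 -0.19600115  0.17319295] -18.856664809334827
[ 318  120   25  104 2446] ((469.0078125, -215.8103790283203), (26.71114730834961, 111.7555923461914), 71.51518249511719) [ 0.4684 -0.2159  0.0151]
[319 194  24  30 687] ((432.1750793457031, -203.82516479492188), (25.670154571533203, 33.62820816040039), 71.17256927490234) [ 0.4325 -0.2036  0.0406]
```

View pics/w2.png

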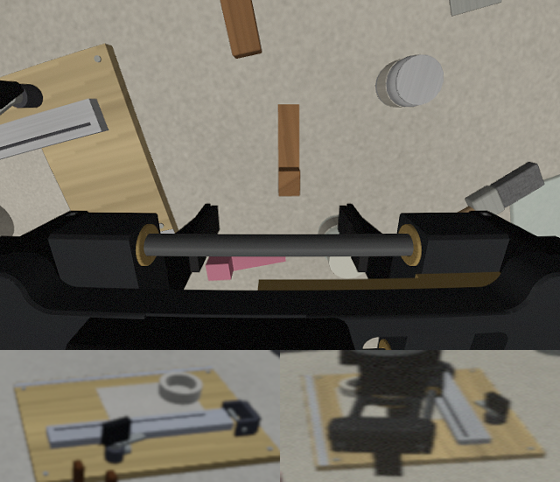

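The knob is turned and the tongue is off the bar (scene crop). The wedge block is at (0.432, -0.2035), yaw -18.6°. Before descending I'll check the clearance of the jar, which is behind it at about (345, 240).

```bash
python3 - <<'E'
import pickle
from h import *
s,c,a,b=pickle.load(open("w2.pkl","rb"));d=pickle.load(open("c0.pkl","rb"))
ax=np.array([np.cos(np.radians(-18.6)),np.sin(np.radians(-18.6))]);ay=np.array([-ax[1],ax[0]]);o=np.array([.432,-.2035])
for n in("scene","side"):
    C=d[n];P=cloud(C);h=cv2.cvtColor(C["image"],cv2.COLOR_RGB2HSV)
    pink=(h[...,0]>155)&(h[...,1]>100)
    M=(P[...,2]>.006)&(P[...,2]<.09)&(P[...,0]>.2)&(P[...,0]<.56)&(P[...,1]<-.02)&(P[...,1]>-.42)
    N,L,st,_=cv2.connectedComponentsWithStats(M.astype(np.uint8))
    for i in range(1,N):
        if st[i,4]<40: continue
        Q=P[L==i];l=np.c_[(Q[:,:2]-o)@ax,(Q[:,:2]-o)@ay]*1000
        print(n,st[i][:4],"pink%.2f"%pink[L==i].mean(),"z",Q[:,2].max().round(3),"local x,y min",l.min(0).round(),"max",l.max(0).round(), "mid",Q.mean(0).round(3))
E
```

```text
scene [210 151  25  33] pink0.00 z 0.079 local x,y min [-116. -103.] max [-59. -44.] mid [ 0.338 -0.244  0.049]
scene [255 158  39  17] pink0.75 z 0.043 local x,y min [-151.    9.] max [-113.  119.] mid [ 0.337 -0.089  0.021]
scene [159 169  27  12] pink0.00 z 0.023 local x,y min [-107. -249.] max [ -60. -190.] mid [ 0.282 -0.386  0.016]
scene [228 181  21  38] pink0.00 z 0.044 local x,y min [-19. -15.] max [94. 15.] mid [ 0.463 -0.212  0.021]
scene [310 182  13  30] pink0.00 z 0.019 local x,y min [-64. 172.] max [ 65. 213.] mid [ 0.512 -0.025  0.016]
scene [154 199  31  33] pink0.00 z 0.065 local x,y min [  95. -164.] max [ 149. -109.] mid [ 0.515 -0.37   0.043]
side [273 208  53  11] pink0.00 z 0.018 local x,y min [-71. 169.] max [ 66. 214.] mid [ 0.499 -0.026  0.012]
side [234 222  17  37] pink0.00 z 0.042 local x,y min [-150.   24.] max [-116.  117.] mid [ 0.33  -0.093  0.021]
side [285 254  45  21] pink0.00 z 0.042 local x,y min [-18. -16.] max [80. 15.] mid [ 0.45  -0.215  0.021]
side [232 263  30  43] pink0.00 z 0.076 local x,y min [-118. -107.] max [-61. -52.] mid [ 0.322 -0.26   0.053]
side [334 297  30  41] pink0.00 z 0.062 local x,y min [  92. -169.] max [ 148. -114.] mid [ 0.497 -0.384  0.046]
side [222 341  24  34] pink0.00 z 0.022 local x,y min [-113. -253.] max [ -61. -192.] mid [ 0.277 -0.389  0.016]
```

Clear: the jar is 22 mm away from the gripper's body. I'll grip the wedge.

Emit:
{"name": "play_rows", "arguments": {
  "commands": [
    [[-0.009,-0.004,-0.03,0,0,0.005,0],[-0.018,-0.0075,-0.07,0,0,0.005,0],[-0.018,-0.0075,-0.11,0,0,0.005,0.3],[-0.018,-0.0075,-0.145,0,0,0.005,0.3],[-0.018,-0.0075,-0.166,0,0,0.005,0.3]]
  ]
}}

```text
time_s: 6.75
tcp_pos: [0.4328, -0.2017, 0.0043]
ee_rot: [[0.947, -0.323, -0.002], [-0.323, -0.947, 0.0], [-0.002, 0.0, -1.0]]
wrist_force: [1.0, -0.1, 0.9]
gripper_width: 0.808
```

Emit:
{"name": "play_rows", "arguments": {
  "commands": [
    [[0,0,0,0,0,0,0.4],[0,0,0,0,0,0,1],[0,0,0,0,0,0,1],[0,0,0,0,0,0,1],[0,0,0,0,0,0,1]]
  ]
}}

```text
time_s: 7.25
tcp_pos: [0.4338, -0.2025, 0.0077]
ee_rot: [[0.946, -0.323, 0.003], [-0.323, -0.946, -0.0], [0.003, -0.001, -1.0]]
wrist_force: [-1.1, -0.1, 0.2]
gripper_width: 0.363
```

Emit:
{"name": "play_rows", "arguments": {
  "commands": [
    [[0,0,0,0,0,0,1],[0,0,0,0,0,0,1],[0,0,0,0,0,0,1]]
  ]
}}

```text
time_s: 7.55
tcp_pos: [0.4335, -0.2026, 0.0075]
ee_rot: [[0.947, -0.323, 0.002], [-0.323, -0.947, -0.0], [0.002, -0.0, -1.0]]
wrist_force: [-1.8, 0.9, 6.2]
gripper_width: 0.314
```

Emit:
{"name": "play_rows", "arguments": {
  "commands": [
    [[0,0,0.005,0,0,0,1],[0,0,0.02,0,0,0,1],[0,0,0.04,0,0,0,1],[0,0.01,0.05,0,0,0.03,1],[0.003,0.035,0.05,0,0,0.07,1]]
  ]
}}

```text
time_s: 8.05
tcp_pos: [0.4366, -0.1677, 0.0579]
ee_rot: [[0.967, -0.256, 0.003], [-0.256, -0.967, -0.0], [0.003, -0.001, -1.0]]
wrist_force: [0.9, 0.5, -0.1]
gripper_width: 0.32
```

Emit:
{"name": "play_rows", "arguments": {
  "commands": [
    [[0.004,0.04,0,0,0,0.04,1],[0.008,0.08,0,0,0,0.08,1],[0.012,0.12,0,0,0,0.11,1],[0.016,0.16,0,0,0,0.135,1],[0.021,0.195,0,0,0,0.143,1]]
  ]
}}

```text
time_s: 8.55
tcp_pos: [0.4562, 0.0297, 0.0566]
ee_rot: [[0.994, -0.113, -0.0], [-0.113, -0.994, 0.0], [-0.0, -0.0, -1.0]]
wrist_force: [1.0, 0.5, -1.3]
gripper_width: 0.321
```

Emit:
{"name": "play_rows", "arguments": {
  "commands": [
    [[0,0.01,0,0,0,0,1],[0,0.01,0,0,0,0,1],[0,0.01,0,0,0,0,1]]
  ]
}}

```text
time_s: 8.85
tcp_pos: [0.4561, 0.0371, 0.0563]
ee_rot: [[0.993, -0.115, -0.001], [-0.115, -0.993, -0.0], [-0.001, 0.0, -1.0]]
wrist_force: [-0.0, -0.6, -1.5]
gripper_width: 0.321
```

```bash
cat > look3.py <<'E'
from station import r
import pickle,sys
from h import *
f=sys.argv[1]
s=r.sense();c=r.capture("wrist");a=r.capture("scene");b=r.capture("side")
yaw=np.degrees(np.arctan2(s["ee_rot"][1][0],s["ee_rot"][0][0]))
print("t",s["time_s"],"tcp",np.round(s["tcp_pos"],4),"yaw",yaw.round(2),"F",np.round(s["wrist_force"],1),"w",s["gripper_width"])
up=lambda im,x,y,w,h,W,H:cv2.resize(im[y:y+h,x:x+w],(W,H),interpolation=cv2.INTER_CUBIC)
m=np.vstack([up(c["image"],120,130,400,160,720,288),np.hstack([up(a["image"],300,155,120,85,360,255),up(b["image"],250,130,120,100,360,255)])])
pickle.dump((s,c,a,b),open(f+".pkl","wb"));cv2.imwrite("pics/%s.png"%f,m[...,::-1])
T=wristT(s,c);P=cloud(c,T);hsv=cv2.cvtColor(c["image"],cv2.COLOR_RGB2HSV)
R=np.array([[np.cos(np.radians(6.5)),-np.sin(np.radians(6.5))],[np.sin(np.radians(6.5)),np.cos(np.radians(6.5))]])
bed=lambda q:(q[:,:2]-[.5725,.0246])@R.T*1000
# bar: grey pixels near top height, near free end -> tongue/bar corner; wedge: brown
def rep(name,M):
    n,L,st,_=cv2.connectedComponentsWithStats(M.astype(np.uint8))
    if n<2: print(name,"none");return
    i=1+st[1:,4].argmax();q=P[L==i];l=bed(q)
    print(name,st[i],"bed xy min",l.min(0).round(1),"max",l.max(0).round(1),"z",np.percentile(q[:,2],[5,50,95]).round(4),cv2.minAreaRect(l.astype(np.float32)))
rep("bar",(abs(P[...,2]-.038)<.008)&(hsv[...,1]<60))
rep("wedge",(hsv[...,0]<14)&(hsv[...,1]>115)&(P[...,2]>.02)&(P[...,2]<.12))
E
python3 look3.py w3
```

```text
t 8.85 tcp [0.4561 0.0371 0.0563] yaw -6.62 F [-0.  -0.6 -1.5] w 0.3211663900591597
bar [    0     0   371    69 22477] bed xy min [ -1.4 -30.9] max [ 36.5 207.1] z [0.036  0.0375 0.0388] ((17.6131534576416, 88.13421630859375), (37.892662048339844, 237.9690704345703), 0.033979788422584534)
wedge [315 236  18  16  80] bed xy min [-102.8   -8.3] max [-101.3    1.3] z [0.0708 0.0796 0.0873] ((-102.07807922363281, -3.5276999473571777), (9.56516170501709, 1.4250937700271606), 87.87887573242188)
```

View pics/w3.png

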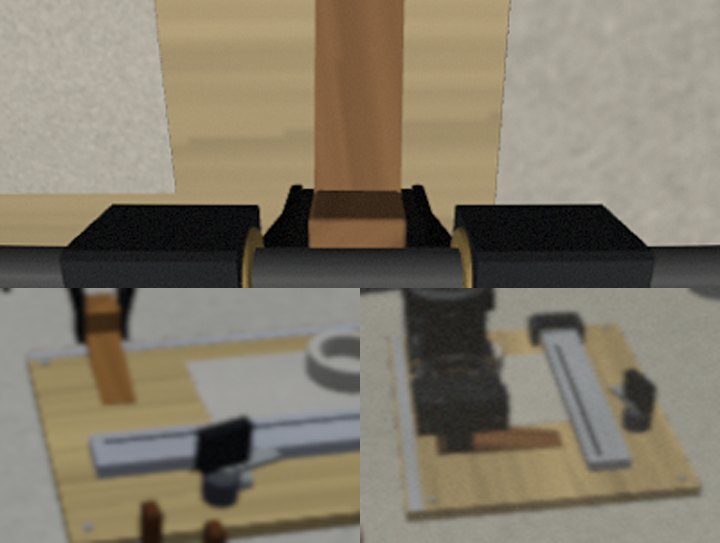

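The wedge is held straight and points along the lane (wrist crop centre at about x 360), with its tip about 20 mm short of the bar. I'll lower it onto the bed, feeling for contact.

Emit:
{"name": "play_rows", "arguments": {
  "commands": [
    [[0,0,-0.01,0,0,0,1],[0,0,-0.02,0,0,0,1],[0,0,-0.028,0,0,0,1],[0,0,-0.03,0,0,0,1],[0,0,-0.03,0,0,0,1]]
  ]
}}

```text
time_s: 9.5
tcp_pos: [0.4565, 0.0372, 0.0258]
ee_rot: [[0.993, -0.116, -0.002], [-0.116, -0.993, -0.001], [-0.001, 0.001, -1.0]]
wrist_force: [0.2, -0.0, -0.7]
gripper_width: 0.314
```

Emit:
{"name": "play_rows", "arguments": {
  "commands": [
    [[0,0,-0.001,0,0,0,1],[0,0,-0.002,0,0,0,1],[0,0,-0.002,0,0,0,1]]
  ]
}}

```text
time_s: 9.8
tcp_pos: [0.457, 0.0376, 0.0247]
ee_rot: [[0.993, -0.115, 0.0], [-0.115, -0.993, 0.0], [0.0, -0.0, -1.0]]
wrist_force: [-0.1, -0.7, -1.0]
gripper_width: 0.32
```

Emit:
{"name": "play_rows", "arguments": {
  "commands": [
    [[0,0,-0.001,0,0,0,1],[0,0,-0.001,0,0,0,1],[0,0,-0.001,0,0,0,1]]
  ]
}}

```text
time_s: 10.1
tcp_pos: [0.4569, 0.0375, 0.0236]
ee_rot: [[0.993, -0.115, 0.0], [-0.115, -0.993, 0.0], [0.0, -0.0, -1.0]]
wrist_force: [0.4, 0.5, -0.7]
gripper_width: 0.319
```

Emit:
{"name": "play_rows", "arguments": {
  "commands": [
    [[0,0,-0.001,0,0,0,1],[0,0,-0.001,0,0,0,1],[0,0,-0.001,0,0,0,1]]
  ]
}}

```text
time_s: 10.4
tcp_pos: [0.4571, 0.0375, 0.0226]
ee_rot: [[0.993, -0.116, 0.0], [-0.116, -0.993, 0.0], [0.0, -0.0, -1.0]]
wrist_force: [-0.5, 0.7, 0.1]
gripper_width: 0.325
```

Emit:
{"name": "play_rows", "arguments": {
  "commands": [
    [[0,0,-0.0007,0,0,0,1],[0,0,-0.0007,0,0,0,1],[0,0,-0.0007,0,0,0,1]]
  ]
}}

```text
time_s: 10.7
tcp_pos: [0.4571, 0.0376, 0.0225]
ee_rot: [[0.993, -0.115, 0.0], [-0.115, -0.993, 0.0], [0.0, -0.0, -1.0]]
wrist_force: [-1.4, 0.7, 6.2]
gripper_width: 0.324
```

Emit:
{"name": "play_rows", "arguments": {
  "commands": [
    [[0,0,-0.0006,0,0,0,1],[0,0,-0.0006,0,0,0,1],[0,0,-0.0006,0,0,0,1]]
  ]
}}

```text
time_s: 11.0
tcp_pos: [0.4571, 0.0376, 0.0225]
ee_rot: [[0.993, -0.115, 0.001], [-0.115, -0.993, -0.0], [0.001, -0.0, -1.0]]
wrist_force: [-4.7, 0.2, 11.0]
gripper_width: 0.321
```

Contact is at z = 0.0225, so the wedge sits flat on the bed. I'll ease the downforce slightly and push along the lane.

Emit:
{"name": "play_rows", "arguments": {
  "commands": [
    [[0.005,-0.0006,0.0005,0,0,0,1],[0.014,-0.0016,0.0005,0,0,0,1],[0.024,-0.0027,0.0005,0,0,0,1],[0.033,-0.0038,0.0005,0,0,0,1],[0.038,-0.0043,0.0005,0,0,0,1]]
  ]
}}

```text
time_s: 11.5
tcp_pos: [0.4929, 0.0324, 0.0225]
ee_rot: [[0.993, -0.116, -0.005], [-0.116, -0.993, -0.002], [-0.005, 0.002, -1.0]]
wrist_force: [-10.4, 2.7, 15.4]
gripper_width: 0.318
```

Emit:
{"name": "play_rows", "arguments": {
  "commands": [
    [[0.003,-0.0003,0,0,0,0,1],[0.006,-0.0007,0,0,0,0,1],[0.008,-0.0009,0,0,0,0,1],[0.01,-0.0011,0,0,0,0,1],[0.01,-0.0011,0,0,0,0,1]]
  ]
}}

```text
time_s: 12.0
tcp_pos: [0.5028, 0.0314, 0.0225]
ee_rot: [[0.993, -0.116, -0.004], [-0.116, -0.993, -0.001], [-0.004, 0.002, -1.0]]
wrist_force: [-7.5, 0.3, 11.9]
gripper_width: 0.315
```

```bash
python3 look3.py w4; cat > barz.py <<'E'
import pickle,sys
from h import *
# bar top height near lane (bed y -28..20) vs. hinge slope; bed reference
R=np.array([[np.cos(np.radians(6.5)),-np.sin(np.radians(6.5))],[np.sin(np.radians(6.5)),np.cos(np.radians(6.5))]])
for f in sys.argv[1:]:
    s,c,a,b=pickle.load(open(f+".pkl","rb"))
    for n,C,T in(("wrist",c,wristT(s,c)),("scene",a,None),("side",b,None)):
        P=cloud(C,T);l=(P[...,:2]-[.5725,.0246])@R.T*1000;h=cv2.cvtColor(C["image"],cv2.COLOR_RGB2HSV)
        M=(l[...,0]>3)&(l[...,0]<37)&(C["range_z"]>0)&(P[...,2]>.028)&(P[...,2]<.06)&(h[...,1]<70)
        o=[]
        for y0,y1 in((-27,-5),(-5,20),(110,150),(180,240)):
            m=M&(l[...,1]>y0)&(l[...,1]<y1);o.append((int(m.sum()),float(np.median(P[...,2][m])*1000).__round__(2) if m.any() else None))
        bd=(l[...,0]>50)&(l[...,0]<95)&(l[...,1]<0)&(l[...,1]>-50)&(C["range_z"]>0)
        print(f,n,o,"bed",np.median(P[...,2][bd])*1000 if bd.any() else None)
E
python3 barz.py w3 w4
```

```text
t 12.0 tcp [0.5028 0.0314 0.0225] yaw -6.65 F [-7.5  0.3 11.9] w 0.3153989997441574
bar [    0    55   380    91 31397] bed xy min [ -0.7 -30.8] max [ 40.  173.7] z [0.0364 0.0375 0.0387] ((19.629188537597656, 71.46240997314453), (40.57437515258789, 204.60671997070312), 0.06045421212911606)
wedge [301 241  14  11  41] bed xy min [-56.    1.4] max [-54.7   8.4] z [0.0429 0.0491 0.0542] ((-55.065223693847656, 4.886438846588135), (1.2310338020324707, 6.88766622543335), 5.5979533195495605)
w3 wrist [(1858, 37.53), (2130, 37.59), (3436, 37.5), (1218, 37.45)] bed None
w3 scene [(86, 38.49), (99, 38.49), (150, 38.2), (224, 38.22)] bed 16.05778562164739
w3 side [(54, 36.31), (65, 36.6), (72, 36.62), (97, 36.59)] bed 14.144579042348449
w4 wrist [(3180, 37.5), (3667, 37.54), (4936, 37.53), (0, None)] bed 15.473856139689268
w4 scene [(83, 38.28), (96, 38.5), (155, 38.46), (225, 38.02)] bed 16.154249383418584
w4 side [(61, 36.45), (61, 36.69), (78, 36.4), (94, 36.28)] bed 14.379843794465664
```

The bar has not lifted yet; the tip is about 25 mm past the edge, as expected. I'll advance 15 mm with a bit less downforce.

Emit:
{"name": "play_rows", "arguments": {
  "commands": [
    [[0.003,-0.0003,0.0007,0,0,0,1],[0.007,-0.0006,0.0007,0,0,0,1],[0.011,-0.001,0.0007,0,0,0,1],[0.015,-0.0014,0.0007,0,0,0,1],[0.015,-0.0014,0.0007,0,0,0,1]]
  ]
}}

```text
time_s: 12.65
tcp_pos: [0.5139, 0.029, 0.0224]
ee_rot: [[0.993, -0.117, -0.013], [-0.117, -0.993, -0.003], [-0.012, 0.005, -1.0]]
wrist_force: [-12.9, 0.7, 13.8]
gripper_width: 0.32
```

```bash
python3 look3.py w5;python3 barz.py w5
```

```text
t 12.65 tcp [0.5139 0.029  0.0224] yaw -6.73 F [-12.9   0.7  13.8] w 0.3195160781899841
bar [    0    79   378    89 30560] bed xy min [ -1.  -30.5] max [ 40.1 175.1] z [0.0378 0.0391 0.0405] ((19.602401733398438, 72.29226684570312), (40.45652389526367, 205.73040771484375), 0.28330299258232117)
wedge [318 237   9  15  37] bed xy min [-44.4  -6.3] max [-43.5  -1.8] z [0.037  0.0451 0.0519] ((-43.89602279663086, -4.042946815490723), (0.8721239566802979, 4.522304534912109), 1.918095588684082)
w5 wrist [(3137, 39.73), (3550, 39.58), (4816, 38.61), (0, None)] bed 15.43437322032487
w5 scene [(86, 40.61), (96, 40.39), (160, 39.18), (228, 38.69)] bed 16.071473243725485
w5 side [(60, 38.51), (57, 38.39), (75, 37.7), (87, 36.47)] bed 14.264462961610548
```

Lifted about 2 mm, with no slip in the grip. The downforce is causing drag and a slight nose-down tilt, so I'll level the tool, unload it, and advance a little more.

Emit:
{"name": "play_rows", "arguments": {
  "commands": [
    [[0,0,0.0008,-0.001,-0.006,0,1],[0.001,0.0002,0.001,-0.001,-0.012,0,1],[0.003,0.0005,0.001,-0.001,-0.012,0,1],[0.005,0.0005,0.001,-0.001,-0.012,0,1],[0.005,0.0005,0.001,-0.001,-0.012,0,1]]
  ]
}}

```text
time_s: 13.3
tcp_pos: [0.5193, 0.0294, 0.0225]
ee_rot: [[0.993, -0.117, -0.0], [-0.117, -0.993, -0.004], [0.0, 0.004, -1.0]]
wrist_force: [-7.9, -1.0, 5.9]
gripper_width: 0.327
```

```bash
python3 look3.py w6;python3 barz.py w6
```

```text
t 13.3 tcp [0.5193 0.0294 0.0225] yaw -6.73 F [-7.9 -1.   5.9] w 0.32672654671789003
bar [    0    90   379    86 30099] bed xy min [ -0.8 -30.5] max [ 40.2 177. ] z [0.0384 0.04   0.0416] ((19.631420135498047, 73.24951171875), (40.57091522216797, 207.63450622558594), 0.20327380299568176)
wedge [318 237  17  15  63] bed xy min [-39.5  -9. ] max [-38.2  -0.7] z [0.04   0.0494 0.0533] ((-38.86152648925781, -4.83398962020874), (1.2635066509246826, 8.269948959350586), 0.10552897304296494)
w6 wrist [(3076, 40.9), (3452, 40.64), (4641, 39.2), (0, None)] bed 15.494764068363907
w6 scene [(87, 41.59), (101, 41.68), (162, 39.74), (222, 38.81)] bed 16.057148469420856
w6 side [(52, 39.59), (61, 39.32), (68, 38.01), (77, 37.04)] bed 14.35106359454652
```

The tool is level again and the lift is about 3.2 mm. It needs about 4 mm more travel.

Emit:
{"name": "play_rows", "arguments": {
  "commands": [
    [[0.001,-0.0001,0.0001,0,0,0,1],[0.0025,-0.0002,0.0002,0,-0.001,0,1],[0.0037,-0.0003,0.0003,0,-0.001,0,1],[0.0037,-0.0003,0.0003,0,-0.001,0,1],[0.0037,-0.0003,0.0003,0,-0.001,0,1]]
  ]
}}

```text
time_s: 13.95
tcp_pos: [0.5233, 0.0293, 0.0225]
ee_rot: [[0.993, -0.117, 0.002], [-0.117, -0.993, -0.004], [0.002, 0.004, -1.0]]
wrist_force: [-6.8, 0.6, 3.7]
gripper_width: 0.319
```

```bash
python3 look3.py w7;python3 barz.py w7
```

```text
t 13.95 tcp [0.5233 0.0293 0.0225] yaw -6.73 F [-6.8  0.6  3.7] w 0.31878033407558687
bar [    0    98   380    86 29859] bed xy min [ -1.2 -30.4] max [ 40.3 179. ] z [0.0387 0.0406 0.0423] ((19.565528869628906, 74.29756927490234), (40.557579040527344, 209.70652770996094), 0.30843088030815125)
wedge [304 236  28  17 114] bed xy min [-35.4  -7.9] max [-34.1   7.1] z [0.0369 0.0451 0.0529] ((-34.75456237792969, -0.4470796585083008), (14.995840072631836, 1.240370750427246), 89.21601867675781)
w7 wrist [(3025, 41.79), (3398, 41.46), (4555, 39.58), (0, None)] bed 15.468067457754724
w7 scene [(89, 42.42), (101, 42.38), (158, 40.37), (225, 38.97)] bed 16.170186590515446
w7 side [(56, 40.46), (54, 40.62), (60, 38.97), (66, 37.22)] bed 14.246406490815545
```

View pics/w7.png

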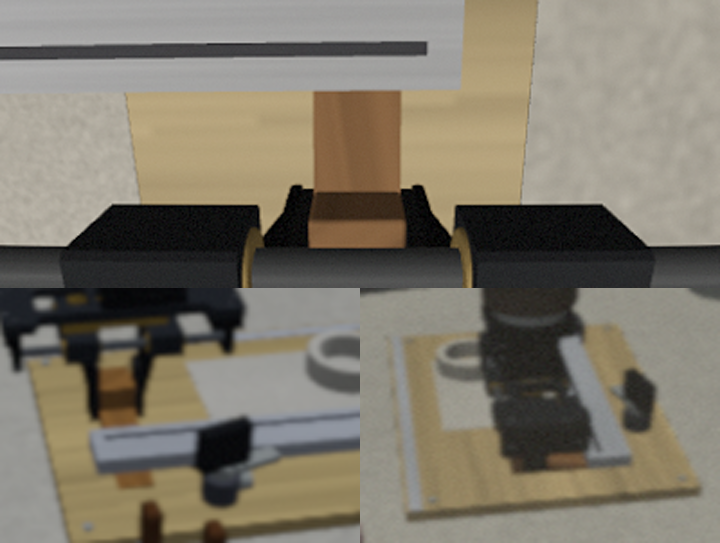

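The wedge is flat under the bar at the free end. The knob is turned parallel to the bar with its tongue clear, and the gripper is away from the bar. The lift at mid-lane reads about 4.0 mm in all three cameras. I'll hold briefly to check it stays put.

Emit:
{"name": "play_rows", "arguments": {
  "commands": [
    [[0,0,0,0,0,0,1],[0,0,0,0,0,0,1],[0,0,0,0,0,0,1],[0,0,0,0,0,0,1],[0,0,0,0,0,0,1]]
  ]
}}

```text
time_s: 14.6
tcp_pos: [0.5233, 0.0293, 0.0225]
ee_rot: [[0.993, -0.117, 0.002], [-0.117, -0.993, -0.004], [0.002, 0.004, -1.0]]
wrist_force: [-7.4, 0.9, 3.8]
gripper_width: 0.322
```

```bash
python3 look3.py w8;python3 barz.py w8
```

```text
t 14.6 tcp [0.5233 0.0293 0.0225] yaw -6.73 F [-7.4  0.9  3.8] w 0.32242401612388444
bar [    0    98   380    86 29859] bed xy min [ -1.1 -30.4] max [ 40.4 179.6] z [0.0388 0.0406 0.0424] ((19.609704971313477, 74.6598892211914), (40.5838737487793, 210.05398559570312), 0.2975529134273529)
wedge [335 237   6   9  20] bed xy min [-35.4 -13.1] max [-34.4  -9.5] z [0.0354 0.0391 0.045 ] ((-34.86398696899414, -11.290960311889648), (3.6621038913726807, 0.8934057950973511), 86.50272369384766)
w8 wrist [(3029, 41.8), (3384, 41.49), (4569, 39.62), (0, None)] bed 15.489907193259475
w8 scene [(87, 42.63), (95, 42.22), (148, 40.32), (237, 39.04)] bed 16.077781539815874
w8 side [(59, 40.4), (52, 40.31), (58, 38.54), (70, 37.25)] bed 14.430598206515821
```

Stable, so I'm handing it in.

```bash
python3 -c "
from station import r
print(r.finish_job())"
```

```text
the job is handed in; nothing more can be done
None
```

The job is handed in at about 14.6 s on the robot's clock, with the wedge under the bar and the bar lifted about 4 mm.

- **Latch:** I gripped the knob and turned it 75° (1.31 rad) clockwise to its stop. The pictures taken after release show the tongue clear of the bar.
- **Wedge:** I picked up the brown wedge, set it flat on the bed and pushed it along the lane under the bar's free end. It is still gripped there.
- **Last checks:** The wrist and scene cameras put the mid-lane lift at about 4.0 mm. The side camera read 3.7 to 4.0 mm. Nothing changed over a 0.5 s hold.
- **Final forces and grip:** The push was about 7 N and the downforce about 4 N. There was no slip in the grip, and the gripper was clear of the bar.
- **Didn't match at first:** While pushing, the drag rose to about 13 N and the tool tilted 0.7° nose-down. I levelled and unloaded it before the last 10 mm or so. The wedge also sits about 1 to 2 mm off the middle of the lane.
- **Not measured:** I did not re-measure the other objects. No move was made against any of them.

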